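# Heft the job tins and file them by weight

### The arm

A 7-joint arm with a two-finger parallel gripper is mounted at the origin on the work surface. World frame = base frame: x ahead of the robot, y to its left, z up, the work surface at z = 0. Lengths are in m, angles in rad, forces in N, time in s.
With the tool pointing down it reaches from about 0.4 to 0.875 m from the base axis. Payload 19.3 kg.
Tool frame: the origin (TCP) lies at the very end of the fingers, on their centre line; the grasp point (between the pads) lies 19 mm behind it; z points along the fingers, y is the direction in which the jaws open and shut (so a half turn about z gives the same grasp; the last joint's range is limited). The gripper opens to 85 mm and grips with 20 to 120 N. Pads are 22 mm wide; open, the fingers measure 114 mm over their backs; the gripper's body (76 mm by 85 mm) begins 54 mm behind the grasp point. The pads swing forward as they close: fully open they stand 13 mm farther back than shut.
Start: joints at [-1.386, 0.521, -0.036, 1.599, 0.021, 1.021, -0.113], TCP at [0.158, 0.605, 0.231] pointing down, gripper open.
Joint ranges: [-2.91, 2.91], [-0.3, 2.13], [-1.5, 1.42], [0.17, 2.43], [-1.26, 4.41], [0.16, 1.93], [-2.52, 2.52]. Speed limits (rad/s): [1.89, 1.89, 2.39, 2.39, 3.01, 3.01, 3.01].

### API

Orientations are given as [roll, pitch, yaw] about the fixed x, y, z axes, in that order (R = Rz(yaw) Ry(pitch) Rx(roll)).
In Python, from workcell import bot, vision, job_done gives the robot as it stands.
- The arm moves only by the tool arm_command, never from a script. Its arguments are lists of equal length, an entry for each row: "gripper": the finger opening in cm, from 0 to 8.54; "slide": the shift along the tool's x, y, z in cm, a list of three; "turn": the turn, a rotation vector about the tool's x, y, z in degrees, a list of three. A call has 1 to 5 rows; each row is the pose to reach, as a shift and turn from the pose commanded when the call began, along the tool's axes at that moment; what a row does not reach only later rows make up. A row lasts 1/8 s, in which the tool goes at most 62.5 mm and 10.7 degrees, less where a joint would pass 70% of its speed; a pose out of reach is approached as far as the arm can. A call with a gripper value outside its range is refused whole. The fingers move at their own pace and stop on an object; "force" is the grip in N (left out, the last holds). Time passes only in rows, so rows that repeat a pose let the fingers close. It gives the time, the measured TCP pose, the force and the opening at its end, in the units of the state.
- bot.observe(): the state, without advancing time (a new reading comes with each control period).
- vision.grab_frame(name): name is "scene" or "top" or "wrist"; returns the picture (384x512x3 uint8, blue, green, red); there is no depth.
- vision.camera_model(name): a dict with "mtx" (3x3 intrinsics, pixels), "T" (4x4, takes a point from camera to world coordinates). Camera axes: x right, y down, z forward; pixel columns grow to the right and rows downward; lengths in m; the calibration is good to about 2 mm. A picture is of the moment at which its call begins: read the wrist's pose just before it. camera_model takes no time and is no camera call; for the wrist camera it gives the pose at the moment of the call.
- job_done(): hands the job in, once; it reports no verdict.
The state is a dict: "clock": time; "qpos": joint angles; "qd": joint speeds; "joint_efforts": joint torques, N m; "position": TCP position; "tool_rot": TCP orientation; "force": force on the tool from outside, world axes, zero at the start; "moment": the same for the moment, N m; "grip_width": finger opening in m.
Only numpy, scipy, OpenCV 4.12 (cv2) and the standard library are available. Lean on these libraries where they do the work, as an engineer would, in place of code of your own. Each camera call takes 0.05 s, during which the arm holds its last target. There are 200 camera calls.

### The job

The two look-alike job tins on the cork mat have lost their tags: each holds a wax model (the tin then weighs about 100 g), a bronze casting (about 300 g) or a gold casting (about 500 g), never both the same. Feel by its weight what each one holds and stand it upright in the open tray of the low wooden chest, wax on the white square, bronze on the blue, gold on the red (one square stays empty). Then push the tray in until it meets its stop, without tipping a tin over or disturbing the other things on the bench.

Things in the scene. Friction and masses are not known exactly. Their poses are not given: they have to be found in the camera images.
- tin_a: One of two identical-looking closed tins, 46 x 46 mm, 44 mm tall, bare metal, brass lid that stays shut; origin at the centre of its underside, z up, x and y square to its sides. Stands on the 3 mm cork mat. Weighs, all in, about 0.10 kg (wax inside), 0.28-0.33 kg (bronze) or 0.46-0.56 kg (gold), never the same as the other tin; changes every time, is not tied to name or place and can only be felt.
- tin_b: A tin just like tin_a (same size, origin and look; its weight another of the three).
- chest: Fixed low wooden chest, 220 mm deep (x), 330 mm wide (y), 82 mm high, open at its front, which faces the robot (its -x side); origin at the middle of its front's lower edge, x away from the robot, y to the left. Turned up to 0.2 rad. One tray slides out of its front.
- tray (a joint): How far the tray stands out of the chest, m: 0 fully in at its stop; starts 0.14-0.17 out (0.17 is its limit). Slides along the chest's x with about 1.5 N friction, no spring or catch. Front panel 300 mm wide, 10 thick, from 8 to 66 mm above the bench; floor 14 mm above the bench, inside 282 x 120 mm, other walls up to 32 mm. Standing tins pass under the chest's top (underside at 70 mm).
- tray_front (a point): Middle of the outer face of the tray's front panel, 37 mm above the bench; axes as the chest's. It moves with the tray; push here. (A flat 3 mm brass plate at 45 mm height decorates it.)
- square_white (a point): Centre of the white square (70 mm) on the tray floor, the left one of three side by side 80 mm apart; x points into the chest (away from the robot), y to the left, z up. It moves with the tray. The squares' centres lie 75 mm behind the outer face of the tray's front panel.
- square_blue (a point): Centre of the blue square (70 mm) on the tray floor, the middle one of three side by side 80 mm apart; x points into the chest (away from the robot), y to the left, z up. It moves with the tray. The squares' centres lie 75 mm behind the outer face of the tray's front panel.
- square_red (a point): Centre of the red square (70 mm) on the tray floor, the right one of three side by side 80 mm apart; x points into the chest (away from the robot), y to the left, z up. It moves with the tray. The squares' centres lie 75 mm behind the outer face of the tray's front panel.
- mandrel: Bystander: steel rod with round ends, 18 mm thick, 200 mm long, lying behind the mat; leave alone.
- loupe: Bystander: black magnifier, 34 mm across, 24 mm high, on the mat between the tins; leave alone.
- graver: Bystander: small hand tool lying in front of the mat; leave alone.
- scrap_dish: Bystander: small white bowl, 84 mm across, 30 mm high; leave alone.
- brush: Bystander: bench brush lying on the left near the robot; leave alone.
- flux_bottle: Bystander: amber bottle, 44 mm across, 100 mm high, far side; leave alone.
Not all that is in view belongs to the job. What is shaped like the tin_b but black is not meant.

How it is judged:
At the end, for the whole second after the job is handed in: Tray within 6 mm of its stop; each tin upright (within 0.1 rad) and at rest on the tray floor on the square of its weight: 0.4-1.9 N white, 1.9-3.9 N blue, 3.9-9 N red, its centre within 22 mm of the square's along and across the tray (value of joint tray below 0.006 m and ((contact force between tin_a and chest between 0.4 and 1.9 N and x of tin_a in the frame of square_white between -0.022 and 0.022 m and y of tin_a in the frame of square_white between -0.022 and 0.022 m and z of tin_a in the frame of square_white between -0.006 and 0.006 m) or (contact force between tin_a and chest between 1.9 and 3.9 N and x of tin_a in the frame of square_blue between -0.022 and 0.022 m and y of tin_a in the frame of square_blue between -0.022 and 0.022 m and z of tin_a in the frame of square_blue between -0.006 and 0.006 m) or (contact force between tin_a and chest between 3.9 and 9 N and x of tin_a in the frame of square_red between -0.022 and 0.022 m and y of tin_a in the frame of square_red between -0.022 and 0.022 m and z of tin_a in the frame of square_red between -0.006 and 0.006 m)) and ((contact force between tin_b and chest between 0.4 and 1.9 N and x of tin_b in the frame of square_white between -0.022 and 0.022 m and y of tin_b in the frame of square_white between -0.022 and 0.022 m and z of tin_b in the frame of square_white between -0.006 and 0.006 m) or (contact force between tin_b and chest between 1.9 and 3.9 N and x of tin_b in the frame of square_blue between -0.022 and 0.022 m and y of tin_b in the frame of square_blue between -0.022 and 0.022 m and z of tin_b in the frame of square_blue between -0.006 and 0.006 m) or (contact force between tin_b and chest between 3.9 and 9 N and x of tin_b in the frame of square_red between -0.022 and 0.022 m and y of tin_b in the frame of square_red between -0.022 and 0.022 m and z of tin_b in the frame of square_red between -0.006 and 0.006 m)) and angle between each of tin_a, tin_b's own z axis and vertical below 0.1 rad and linear speed of each of tin_a, tin_b below 0.01 m/s); the robot touches nothing.
It fails at once if a tin is tipped over (more than 0.8 rad) (angle between any of tin_a, tin_b's own z axis and vertical above 0.8 rad).
It fails at once if a bystander is moved more than 40 mm (distance of any of mandrel, loupe, graver, scrap_dish, brush, flux_bottle from where it was at the start of the episode above 0.04 m).
It also fails if it takes over 70 s, if anything falls off the work surface, if the arm or the gripper's body presses on something with over 40 N, if the wrist force passes 120 N, or if a joint passes its speed limit or range.

## Working session

There is one attempt and no reset: what is moved stays moved. The work goes in short steps, Python scripts to look and compute and a tool call to move; the robot and the scene stay as the last step left them, time stands still between calls to the robot, and variables do not carry over. Pictures are saved under pics/ and viewed, about 8 in all and at most 12, crops included, and the job is handed in when it is done.

Besides the shell and the picture viewer there is one more tool, called after "Emit:" in YAML: its name, and indented under it one key for each argument. arm_command: Moves the arm, as the interface text tells. Its arguments: {"type":"object","properties":{"gripper":{"type":"array","items":{"type":"number"}},"slide":{"type":"array","items":{"type":"array","items":{"type":"number"}}},"turn":{"type":"array","items":{"type":"array","items":{"type":"number"}}},"force":{"type":"number"}},"required":["gripper","slide","turn"]}

```bash
mkdir -p pics; python3 - <<'E'
from workcell import bot, vision
import cv2,numpy as np
print({k:np.round(v,3) for k,v in bot.observe().items()})
for n in("scene","top"):
    cv2.imwrite(f"pics/{n}0.png",vision.grab_frame(n)); m=vision.camera_model(n); print(n,np.round(m["mtx"],1).tolist(),np.round(m["T"],3).tolist())
a=[cv2.imread(f"pics/{n}0.png") for n in("scene","top")]
E
```

```text
{'clock': np.float64(0.0), 'qpos': array([-1.386,  0.522, -0.036,  1.6  ,  0.021,  1.021, -0.113]), 'qd': array([-0.   ,  0.001, -0.002, -0.001,  0.   ,  0.001,  0.001]), 'joint_efforts': array([-0.0000e+00, -9.2710e+01,  1.9800e+00, -3.6995e+01,  1.8000e-02,
        8.0000e-03, -0.0000e+00]), 'position': array([0.158, 0.604, 0.231]), 'tool_rot': array([-3.14 ,  0.   ,  2.887]), 'force': array([-0.065,  0.21 , -0.653]), 'moment': array([-0.007, -0.041, -0.009]), 'grip_width': np.float64(0.085)}
scene [[427.5, 0.0, 258.4], [0.0, 427.5, 195.9], [0.0, 0.0, 1.0]] [[0.833, 0.45, -0.322, 0.894], [0.553, -0.658, 0.511, -0.513], [0.018, -0.604, -0.797, 0.821], [0.0, 0.0, 0.0, 1.0]]
top [[477.9, 0.0, 256.8], [0.0, 477.9, 190.3], [0.0, 0.0, 1.0]] [[-0.024, -0.991, 0.129, 0.381], [-1.0, 0.025, 0.011, -0.016], [-0.014, -0.128, -0.992, 1.483], [0.0, 0.0, 0.0, 1.0]]
```

View pics/top0.png

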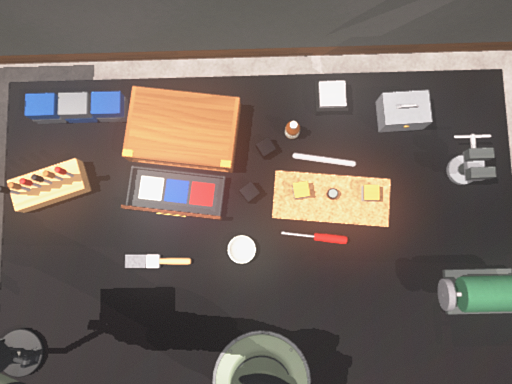

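View pics/scene0.png

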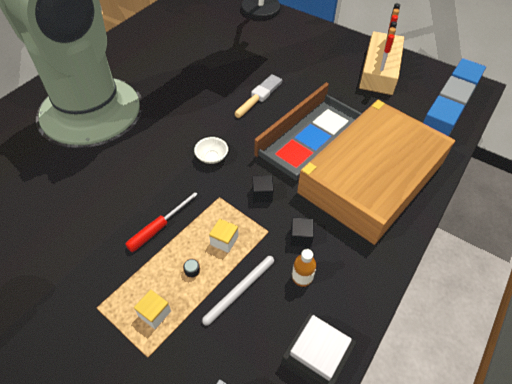

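Yellow-lidded tins stand on the cork at top (302,190) and (371,192), with the loupe between them at (333,194). Black cubes at (250,192) and (267,148) are the decoys. The tray squares are white (151,188), blue (177,190) and red (202,193). I'll measure these now and confirm the tins in a crop.

```bash
cat > h.py <<'E'
import cv2,numpy as np
from workcell import bot,vision
def ray(cam,uv,z):
    T=cam["T"];d=T[:3,:3]@np.linalg.solve(cam["mtx"],[uv[0],uv[1],1.]);o=T[:3,3]
    return (o+d*(z-o[2])/d[2])[:2]
def proj(cam,p):
    q=np.linalg.inv(cam["T"])@np.append(p,1);q=cam["mtx"]@q[:3];return q[:2]/q[2]
def blobs(im,lo,hi,amin=30):
    m=cv2.inRange(cv2.cvtColor(im,cv2.COLOR_BGR2HSV),np.array(lo),np.array(hi))
    return [c for c in cv2.findContours(m,cv2.RETR_EXTERNAL,cv2.CHAIN_APPROX_NONE)[0] if cv2.contourArea(c)>amin]
def rect(cam,c,z):
    p=np.array([ray(cam,q,z) for q in c[:,0,:]])*1000
    (x,y),s,a=cv2.minAreaRect(p.astype(np.float32)); return np.round([x,y,*s,a],1)
E
python3 - <<'E'
from h import *
for n in("scene","top"):
    im=cv2.imread(f"pics/{n}0.png");cam=vision.camera_model(n)
    for lab,lo,hi,z in(("lid",(20,130,90),(32,255,255),.047),("red",(0,150,90),(8,255,255),.014),("red2",(172,150,90),(180,255,255),.014),("blue",(105,120,90),(120,255,255),.014),("white",(0,0,190),(180,40,255),.014)):
        for c in blobs(im,lo,hi):
            M=c[:,0].mean(0)
            print(n,lab,M.round(),cv2.contourArea(c),rect(cam,c,z))
im=cv2.imread("pics/top0.png")
a=cv2.resize(im[130:240,110:260],None,fx=4,fy=4,interpolation=2);b=cv2.resize(im[135:245,240:400],None,fx=4,fy=4,interpolation=2)
cv2.imwrite("pics/cropA.png",cv2.resize(im[90:230,100:290],None,fx=4,fy=4,interpolation=2)); cv2.imwrite("pics/cropB.png",b)
E
```

```text
scene lid [151. 305.] 568.0 [ 555.8 -348.1   47.4   48.1   88.3]
scene lid [223. 231.] 395.0 [ 569.7 -136.7   47.9   49.9    7.7]
scene lid [309. 168.] 88.0 [634.5 120.4  34.7  22.1  83.9]
scene lid [378. 104.] 61.5 [676.5 430.   36.2  21.   84.2]
scene red [147. 233.] 518.5 [ 420.  -219.9  105.7   32.5   81.8]
scene red [294. 153.] 508.5 [565.7 170.7  70.4  69.7  83.1]
scene red [389.  43.] 83.5 [571.6 770.3  18.1 109.7  15.2]
scene blue [313. 137.] 470.5 [576.8 250.3  71.6  70.1  82.5]
scene blue [444. 113.] 301.5 [8.352e+02 5.356e+02 8.070e+01 1.461e+02 2.000e-01]
scene blue [467.  74.] 49.5 [835.  774.6 103.4  79.9  89.3]
scene blue [310.   6.] 671.5 [259.2 792.6 212.2 139.2  35.5]
scene white [321. 346.] 1985.5 [ 8.589e+02 -2.218e+02  8.490e+01  8.510e+01  1.000e-01]
scene white [191. 265.] 89.5 [ 550.6 -228.6   23.    24.1   38.6]
scene white [452. 309.] 10434.5 [1033.8  -35.   413.6  166.5   90. ]
scene white [238. 289.] 582.5 [ 665.1 -212.9  196.3   15.1   80.5]
scene white [464. 262.] 79.5 [1028.   106.4   23.6   34.7   30.1]
scene white [307. 254.] 76.5 [740.7 -67.6  21.6  
[... 1119 characters left out ...]
]
top white [151. 188.] 540.5 [587.5 329.4  75.8  75.7  82. ]
top white [475. 164.] 72.0 [ 636.8 -680.    17.9   49.6    2.7]
top white [ 69. 165.] 74.0 [665.6 589.2  29.2  47.4  16. ]
top white [458. 170.] 240.5 [ 618.9 -621.    86.2   48.     3.1]
top white [324. 159.] 278.5 [ 662.9 -211.8  195.2   17.4   80.5]
top white [472. 138.] 106.0 [ 710.6 -676.6  112.2   41.5   88.5]
top white [293. 124.] 35.5 [ 777.9 -120.    20.3   22.8   44. ]
top white [ 72. 103.] 538.0 [868.7 584.   89.3  69.3  88.4]
top white [407. 107.] 1391.5 [ 824.  -479.   103.4  145.5    2.2]
top white [332.  93.] 633.0 [ 876.7 -246.9   84.7   84.5   89.9]
top white [295.  73.] 7520.5 [ 887.5    9.  1637.3  374.    84.8]
```

View pics/cropB.png

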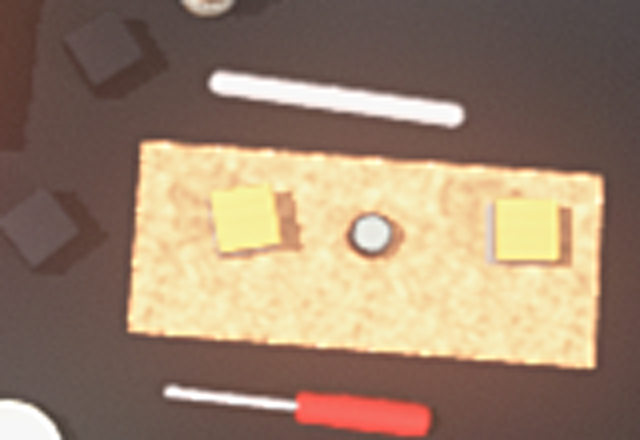

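View pics/cropA.png

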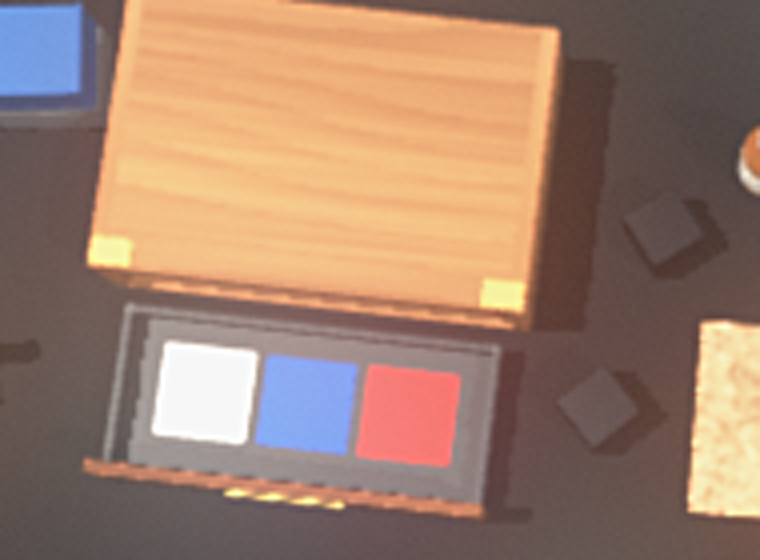

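Crop B confirms two brass-lidded metal tins on the mat, and the black cubes are off it. Crop A shows all three squares clear. From the scene camera:

| Item | x, y (mm) | Yaw (deg) |
|---|---|---|
| Left tin (L) | 570, -137 | 7.7 |
| Right tin (R) | 556, -348 | -1.7 |
| White square | 587, 329 | -7.7 |
| Blue square | 577, 250 | -7.7 |
| Red square | 566, 171 | -7.7 |

I'm moving towards L.

Emit:
arm_command:
  gripper: [8.5, 8.5, 8.5, 8.5, 8.5]
  slide:
    - [-58.6, -61.3, 3]
    - [-58.6, -61.3, 3]
    - [-58.6, -61.3, 3]
    - [-58.6, -61.3, 3]
    - [-58.6, -61.3, 3]
  turn:
    - [0, 0, -22.3]
    - [0, 0, -22.3]
    - [0, 0, -22.3]
    - [0, 0, -22.3]
    - [0, 0, -22.3]
  force: 40

```text
clock: 0.72
position: [0.3102, 0.33, 0.2202]
tool_rot: [-3.142, 0.0, -3.007]
force: [1.0, 0.7, 0.1]
grip_width: 0.0849
```

```bash
cat >> h.py <<'E'
from scipy.spatial.transform import Rotation as Ro
def go(x,y,z,yaw):
    s=bot.observe();R=Ro.from_euler('xyz',s["tool_rot"]);G=Ro.from_euler('xyz',[180,0,yaw],degrees=True)
    print("clk",round(float(s["clock"]),2),"pos",s["position"].round(4),"yaw",np.degrees(s["tool_rot"]).round(1),"F",s["force"].round(2),"w",round(float(s["grip_width"]),4),"q",s["qpos"].round(2))
    print("slide",(R.inv().apply(np.array([x,y,z])-s["position"])*100).round(1),"turn",(R.inv()*G).as_rotvec(degrees=True).round(1))
E
python3 -c "
from h import *
go(.57,-.137,.15,187.7)"
```

```text
clk 0.72 pos [0.3102 0.33   0.2202] yaw [-180.     0.  -172.3] F [1.03 0.73 0.11] w 0.0849 q [-0.89  0.27 -0.07  2.04  0.03  0.83  0.73]
slide [-19.5 -49.8   7. ] turn [-0.  0. -0.]
```

Emit:
arm_command:
  gripper: [8.5, 8.5, 8.5, 8.5, 8.5]
  slide:
    - [-19.5, -49.8, 7]
    - [-19.5, -49.8, 7]
    - [-19.5, -49.8, 7]
    - [-19.5, -49.8, 7]
    - [-19.5, -49.8, 7]
  turn:
    - [0, 0, 0]
    - [0, 0, 0]
    - [0, 0, 0]
    - [0, 0, 0]
    - [0, 0, 0]

```text
clock: 1.35
position: [0.4608, 0.0593, 0.1795]
tool_rot: [3.142, 0.0, -3.007]
force: [1.2, 1.2, 0.3]
grip_width: 0.0849
```

```bash
python3 -c "
from h import *
go(.57,-.137,.15,187.7)"
```

```text
clk 1.35 pos [0.4608 0.0593 0.1795] yaw [ 180.     0.  -172.3] F [1.18 1.21 0.33] w 0.0849 q [-0.31  0.34  0.07  2.07 -0.04  0.73  1.49]
slide [ -8.2 -20.9   3. ] turn [0. 0. 0.]
```

Emit:
arm_command:
  gripper: [8.5, 8.5, 8.5, 8.5, 8.5]
  slide:
    - [-8.2, -20.9, 3]
    - [-8.2, -20.9, 3]
    - [-8.2, -20.9, 3]
    - [-8.2, -20.9, 3]
    - [-8.2, -20.9, 3]
  turn:
    - [0, 0, 0]
    - [0, 0, 0]
    - [0, 0, 0]
    - [0, 0, 0]
    - [0, 0, 0]

```text
clock: 1.98
position: [0.5694, -0.138, 0.1487]
tool_rot: [-3.141, -0.001, -3.011]
force: [-0.2, 1.0, -0.0]
grip_width: 0.0855
```

```bash
python3 - <<'E'
from h import *
cam=vision.camera_model("wrist");im=vision.grab_frame("wrist");cv2.imwrite("pics/w1.png",im)
for c in blobs(im,(18,80,90),(34,255,255),600): print(c[:,0].mean(0).round(),cv2.contourArea(c),rect(cam,c,.047))
print(proj(cam,[.57,-.137,.047]).round())
go(.57,-.137,.014,187.7)
E
```

```text
[253. 185.] 2995.5 [ 567.8 -134.1   46.3   46.2    6.3]
[  8. 137.] 980.0 [ 554.3 -324.    14.4   46.9   83.7]
[251. 188.]
clk 2.02 pos [ 0.569 -0.136  0.149] yaw [ 1.800e+02 -1.000e-01 -1.724e+02] F [-0.72  0.71  0.14] w 0.0851 q [ 0.06  0.56  0.1   1.79 -0.08  0.8   1.9 ]
slide [-0.1 -0.1 13.5] turn [ 0.  -0.1 -0.1]
```

View pics/w1.png

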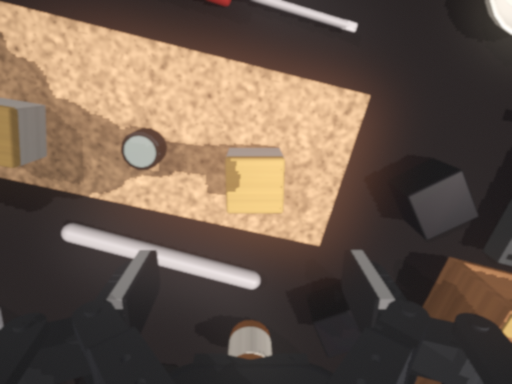

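The wrist view shows tin L's lid at (253,185), centred between the open fingers, and it measures (568,-134). Loupe at (142,149) is clear of the fingers.

Emit:
arm_command:
  gripper: [8.5, 8.5, 8.5, 8.5, 4]
  slide:
    - [0, 0.1, 5]
    - [0, 0.1, 9.5]
    - [0, 0.1, 12.5]
    - [0, 0.1, 13.5]
    - [0, 0.1, 13.5]
  turn:
    - [0, 0, 0]
    - [0, 0, 0]
    - [0, 0, 0]
    - [0, 0, 0]
    - [0, 0, 0]

```text
clock: 2.65
position: [0.5692, -0.1334, 0.015]
tool_rot: [3.141, -0.0, -3.007]
force: [-1.5, -0.4, 1.2]
grip_width: 0.069
```

Emit:
arm_command:
  gripper: [4, 4, 4, 4, 4]
  slide:
    - [0, 0, 0]
    - [0, 0, 0]
    - [0, 0, 0]
    - [0, 0, 0]
    - [0, 0, 0]
  turn:
    - [0, 0, 0]
    - [0, 0, 0]
    - [0, 0, 0]
    - [0, 0, 0]
    - [0, 0, 0]

```text
clock: 3.28
position: [0.57, -0.1341, 0.0162]
tool_rot: [-3.141, 0.002, -3.007]
force: [-1.7, 0.3, 8.0]
grip_width: 0.0452
```

Emit:
arm_command:
  gripper: [4, 4, 4, 4, 4]
  slide:
    - [0, 0, -1]
    - [0, 0, -3]
    - [0, 0, -6]
    - [0, 0, -9]
    - [0, 0, -10]
  turn:
    - [0, 0, 0]
    - [0, 0, 0]
    - [0, 0, 0]
    - [0, 0, 0]
    - [0, 0, 0]

```text
clock: 3.9
position: [0.5701, -0.1342, 0.1175]
tool_rot: [-3.141, 0.003, -3.007]
force: [0.3, 1.6, -5.2]
grip_width: 0.0454
```

Emit:
arm_command:
  gripper: [4, 4, 4, 4, 4]
  slide:
    - [0, 0, 0]
    - [0, 0, 0]
    - [0, 0, 0]
    - [0, 0, 0]
    - [0, 0, 0]
  turn:
    - [0, 0, 0]
    - [0, 0, 0]
    - [0, 0, 0]
    - [0, 0, 0]
    - [0, 0, 0]

```text
clock: 4.53
position: [0.5691, -0.134, 0.1144]
tool_rot: [3.141, -0.0, -3.007]
force: [-0.2, -0.3, -5.0]
grip_width: 0.0453
```

Emit:
arm_command:
  gripper: [4, 4, 4]
  slide:
    - [0, 0, 0]
    - [0, 0, 0]
    - [0, 0, 0]
  turn:
    - [0, 0, 0]
    - [0, 0, 0]
    - [0, 0, 0]

```text
clock: 4.9
position: [0.5692, -0.134, 0.1147]
tool_rot: [-3.142, 0.0, -3.007]
force: [-0.5, -0.0, -5.3]
grip_width: 0.0455
```

The readings at rest are about -5.0 and -5.3 N, so tin L is gold and goes on red.

```bash
python3 -c "
from h import *
go(.566,.171,.115,172.3)"
```

```text
clk 4.9 pos [ 0.5692 -0.134   0.1147] yaw [-180.     0.  -172.3] F [-0.49 -0.04 -5.29] w 0.0455 q [ 0.06  0.61  0.1   1.81 -0.08  0.73  1.91]
slide [-3.8 30.3 -0. ] turn [-0.   0.  15.4]
```

Emit:
arm_command:
  gripper: [4, 4, 4, 4, 4]
  slide:
    - [-0.5, 4, 0]
    - [-1.2, 9.5, 0]
    - [-2, 15.5, 0]
    - [-2.8, 21.5, 0]
    - [-3.4, 27, 0]
  turn:
    - [0, 0, 3]
    - [0, 0, 6]
    - [0, 0, 9]
    - [0, 0, 12]
    - [0, 0, 15.4]

```text
clock: 5.52
position: [0.5666, 0.1405, 0.1148]
tool_rot: [3.141, 0.0, 3.006]
force: [0.9, 0.4, -4.4]
grip_width: 0.0453
```

```bash
python3 -c "
from h import *
go(.566,.171,.115,172.3)"
```

```text
clk 5.53 pos [0.5666 0.1405 0.1148] yaw [180.    0.  172.2] F [ 0.86  0.45 -4.4 ] w 0.0453 q [-0.47  0.61  0.18  1.82 -0.16  0.73  1.23]
slide [ 0.5  3.  -0. ] turn [ 0.   0.  -0.1]
```

Emit:
arm_command:
  gripper: [4, 4, 4, 4, 4]
  slide:
    - [0.3, 2, 0]
    - [0.5, 3, 0]
    - [0.5, 3, 0]
    - [0.5, 3, 0]
    - [0.5, 3, 0]
  turn:
    - [0, 0, 0]
    - [0, 0, 0]
    - [0, 0, 0]
    - [0, 0, 0]
    - [0, 0, 0]

```text
clock: 6.15
position: [0.566, 0.1672, 0.1148]
tool_rot: [-3.141, 0.0, 3.006]
force: [0.7, -0.4, -5.8]
grip_width: 0.0455
```

```bash
python3 - <<'E'
from h import *
go(.566,.171,.0275,172.3)
cam=vision.camera_model("wrist");im=vision.grab_frame("wrist");cv2.imwrite("pics/w2.png",im)
for c in blobs(im,(100,100,70),(125,255,255),600): print("blue",c[:,0].mean(0).round(),rect(cam,c,.014))
for c in blobs(im,(0,0,170),(180,50,255),600): print("white",c[:,0].mean(0).round(),rect(cam,c,.014))
E
```

```text
clk 6.15 pos [0.566  0.1672 0.1148] yaw [-180.     0.   172.2] F [ 0.69 -0.35 -5.79] w 0.0455 q [-0.52  0.62  0.18  1.8  -0.16  0.73  1.19]
slide [0.1 0.4 8.7] turn [-0.   0.  -0.1]
blue [355. 184.] [577.2 250.5  70.4  69.4  82.2]
white [456. 184.] [587.6 329.8  70.7  70.1  82.2]
white [35.  9.] [423.3  43.5  52.   13.8  82.2]
```

View pics/w2.png

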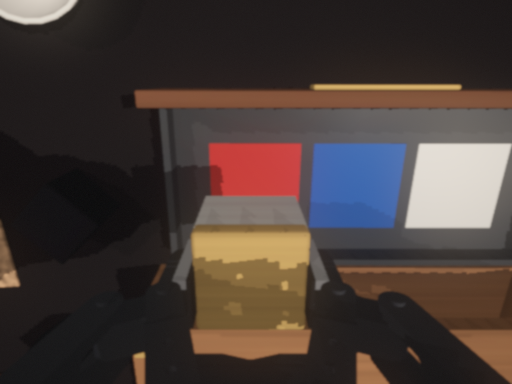

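The wrist view shows the tin upright in the jaws over the red square at (255,185). Blue and white measure within 1 mm of the earlier values. Lowering now.

Emit:
arm_command:
  gripper: [4, 4, 4, 4, 4]
  slide:
    - [0.1, 0.3, 3]
    - [0.1, 0.3, 6]
    - [0.1, 0.3, 7.5]
    - [0.1, 0.3, 8.2]
    - [0.1, 0.3, 8.7]
  turn:
    - [0, 0, 0]
    - [0, 0, 0]
    - [0, 0, 0]
    - [0, 0, 0]
    - [0, 0, 0]

```text
clock: 6.82
position: [0.5657, 0.1716, 0.0281]
tool_rot: [3.141, 0.001, 3.007]
force: [-0.5, 0.5, -4.5]
grip_width: 0.0454
```

Emit:
arm_command:
  gripper: [4, 4, 4]
  slide:
    - [0, 0, 0]
    - [0, 0, 0]
    - [0, 0, 0]
  turn:
    - [0, 0, 0]
    - [0, 0, 0]
    - [0, 0, 0]

```text
clock: 7.2
position: [0.5654, 0.1717, 0.0281]
tool_rot: [3.141, 0.001, 3.007]
force: [0.2, 0.4, -4.9]
grip_width: 0.0456
```

Emit:
arm_command:
  gripper: [4, 4, 4]
  slide:
    - [0, 0, 0.1]
    - [0, 0, 0.15]
    - [0, 0, 0.15]
  turn:
    - [0, 0, 0]
    - [0, 0, 0]
    - [0, 0, 0]

```text
clock: 7.58
position: [0.5661, 0.1716, 0.0272]
tool_rot: [3.141, 0.002, 3.007]
force: [-1.3, -0.8, 10.4]
grip_width: 0.0459
```

Emit:
arm_command:
  gripper: [6, 6, 6, 6, 6]
  slide:
    - [0, 0, 0]
    - [0, 0, 0]
    - [0, 0, 0]
    - [0, 0, -1]
    - [0, 0, -3]
  turn:
    - [0, 0, 0]
    - [0, 0, 0]
    - [0, 0, 0]
    - [0, 0, 0]
    - [0, 0, 0]

```text
clock: 8.2
position: [0.5649, 0.1715, 0.0569]
tool_rot: [-3.141, -0.001, 3.007]
force: [0.4, 0.1, -0.2]
grip_width: 0.06
```

Emit:
arm_command:
  gripper: [6, 6, 6, 6, 6]
  slide:
    - [0, 0, -5]
    - [0, 0, -11]
    - [0, 0, -11]
    - [0, 0, -11]
    - [0, 0, -11]
  turn:
    - [0, 0, 0]
    - [0, 0, 0]
    - [0, 0, 0]
    - [0, 0, 0]
    - [0, 0, 0]

```text
clock: 8.82
position: [0.5648, 0.1715, 0.1657]
tool_rot: [-3.141, -0.001, 3.007]
force: [0.2, -0.2, -0.2]
grip_width: 0.0599
```

```bash
python3 - <<'E'
from h import *
go(.556,-.346,.145,178.3)
cam=vision.camera_model("wrist");im=vision.grab_frame("wrist");cv2.imwrite("pics/w3.png",im)
for c in blobs(im,(18,80,60),(34,255,255),600): print(c[:,0].mean(0).round(),rect(cam,c,.058))
E
```

```text
clk 8.82 pos [0.5648 0.1715 0.1657] yaw [-1.800e+02 -1.000e-01  1.723e+02] F [ 0.22 -0.22 -0.2 ] w 0.0599 q [-0.54  0.55  0.21  1.76 -0.14  0.84  1.17]
slide [ -6.1 -51.4   2.1] turn [-0.  -0.1 -6. ]
[251. 183.] [563.8 172.8  45.4  46.1  82.3]
```

Tin L stands at (564,173) on red, 3 mm from its centre, and at rest unloaded the force is -0.2 N. Next is tin R.

Emit:
arm_command:
  gripper: [8.5, 8.5, 8.5, 8.5, 8.5]
  slide:
    - [-6, -51.4, 2]
    - [-6, -51.4, 2]
    - [-6, -51.4, 2]
    - [-6, -51.4, 2]
    - [-6, -51.4, 2]
  turn:
    - [0, 0, -6]
    - [0, 0, -6]
    - [0, 0, -6]
    - [0, 0, -6]
    - [0, 0, -6]

```text
clock: 9.5
position: [0.559, -0.1425, 0.1535]
tool_rot: [3.141, -0.001, 3.112]
force: [1.5, 0.4, 0.6]
grip_width: 0.0848
```

```bash
python3 -c "
from h import *
go(.556,-.346,.145,178.3)"
```

```text
clk 9.5 pos [ 0.559  -0.1425  0.1535] yaw [ 1.800e+02 -1.000e-01  1.783e+02] F [1.47 0.35 0.55] w 0.0848 q [ 0.02  0.55  0.19  1.81 -0.14  0.8   1.81]
slide [ -0.3 -20.3   0.8] turn [ 0.  -0.1  0. ]
```

Emit:
arm_command:
  gripper: [8.5, 8.5, 8.5, 8.5, 8.5]
  slide:
    - [-0.3, -20.3, 0.8]
    - [-0.3, -20.3, 0.8]
    - [-0.3, -20.3, 0.8]
    - [-0.3, -20.3, 0.8]
    - [-0.3, -20.3, 0.8]
  turn:
    - [0, 0, 0]
    - [0, 0, 0]
    - [0, 0, 0]
    - [0, 0, 0]
    - [0, 0, 0]

```text
clock: 10.12
position: [0.5558, -0.3442, 0.1451]
tool_rot: [3.141, -0.001, 3.11]
force: [0.5, 1.0, -0.3]
grip_width: 0.0852
```

```bash
python3 - <<'E'
from h import *
cam=vision.camera_model("wrist");im=vision.grab_frame("wrist");cv2.imwrite("pics/w4.png",im)
for c in blobs(im,(18,80,60),(34,255,255),600):
    r=rect(cam,c,.047);print(c[:,0].mean(0).round(),r)
go(.556,-.346,.014,178.3)
E
```

```text
[246. 185.] [ 553.3 -346.5   45.9   46.2   88.2]
clk 10.18 pos [ 0.5563 -0.3427  0.1453] yaw [ 1.799e+02 -1.000e-01  1.783e+02] F [0.19 1.34 0.46] w 0.0852 q [ 0.34  0.67  0.18  1.6  -0.15  0.89  2.12]
slide [ 0.  -0.3 13.1] turn [ 0.1 -0.1  0. ]
```

Emit:
arm_command:
  gripper: [8.5, 8.5, 8.5, 8.5, 4]
  slide:
    - [0.2, -0.3, 5]
    - [0.2, -0.3, 9.5]
    - [0.2, -0.3, 12]
    - [0.2, -0.3, 13.1]
    - [0.2, -0.3, 13.1]
  turn:
    - [0, 0, 0]
    - [0, 0, 0]
    - [0, 0, 0]
    - [0, 0, 0]
    - [0, 0, 0]

```text
clock: 10.8
position: [0.5547, -0.3454, 0.0151]
tool_rot: [3.141, -0.0, 3.113]
force: [0.4, -0.1, 1.0]
grip_width: 0.0691
```

Emit:
arm_command:
  gripper: [4, 4, 4, 4, 4]
  slide:
    - [0, 0, 0]
    - [0, 0, 0]
    - [0, 0, 0]
    - [0, 0, 0]
    - [0, 0, 0]
  turn:
    - [0, 0, 0]
    - [0, 0, 0]
    - [0, 0, 0]
    - [0, 0, 0]
    - [0, 0, 0]

```text
clock: 11.42
position: [0.5552, -0.3467, 0.0166]
tool_rot: [-3.141, 0.002, 3.112]
force: [0.3, 0.8, 8.6]
grip_width: 0.0454
```

Emit:
arm_command:
  gripper: [4, 4, 4, 4, 4]
  slide:
    - [0, 0, -1]
    - [0, 0, -3]
    - [0, 0, -6]
    - [0, 0, -9]
    - [0, 0, -10]
  turn:
    - [0, 0, 0]
    - [0, 0, 0]
    - [0, 0, 0]
    - [0, 0, 0]
    - [0, 0, 0]

```text
clock: 12.05
position: [0.5552, -0.3471, 0.1182]
tool_rot: [-3.14, 0.003, 3.112]
force: [0.8, -0.5, -0.7]
grip_width: 0.0454
```

Emit:
arm_command:
  gripper: [4, 4, 4, 4, 4]
  slide:
    - [0, 0, 0]
    - [0, 0, 0]
    - [0, 0, 0]
    - [0, 0, 0]
    - [0, 0, 0]
  turn:
    - [0, 0, 0]
    - [0, 0, 0]
    - [0, 0, 0]
    - [0, 0, 0]
    - [0, 0, 0]

```text
clock: 12.68
position: [0.5543, -0.3465, 0.1148]
tool_rot: [3.141, -0.0, 3.112]
force: [-0.1, 0.2, -0.4]
grip_width: 0.0454
```

Emit:
arm_command:
  gripper: [4, 4, 4]
  slide:
    - [0, 0, 0]
    - [0, 0, 0]
    - [0, 0, 0]
  turn:
    - [0, 0, 0]
    - [0, 0, 0]
    - [0, 0, 0]

```text
clock: 13.05
position: [0.5544, -0.3465, 0.1152]
tool_rot: [-3.142, 0.0, 3.112]
force: [-0.4, -0.1, -1.1]
grip_width: 0.0455
```

Emit:
arm_command:
  gripper: [4, 4]
  slide:
    - [0, 0, 0]
    - [0, 0, 0]
  turn:
    - [0, 0, 0]
    - [0, 0, 0]

```text
clock: 13.3
position: [0.5544, -0.3465, 0.1151]
tool_rot: [3.142, 0.0, 3.112]
force: [0.4, -0.1, -1.1]
grip_width: 0.045
```

```bash
python3 -c "
from h import *
go(.587,.3295,.115,172.3);go(.577,.2505,.115,172.3)"
```

```text
clk 13.3 pos [ 0.5544 -0.3465  0.1151] yaw [180.    0.  178.3] F [ 0.44 -0.11 -1.08] w 0.045 q [ 0.35  0.71  0.18  1.62 -0.16  0.83  2.14]
slide [-1.2 67.7  0. ] turn [0. 0. 6.]
clk 13.3 pos [ 0.5544 -0.3465  0.1151] yaw [180.    0.  178.3] F [ 0.44 -0.11 -1.08] w 0.045 q [ 0.35  0.71  0.18  1.62 -0.16  0.83  2.14]
slide [-0.5 59.7  0. ] turn [0. 0. 6.]
```

The readings are about -0.4, -1.1 and -1.1 N with the jaws at 45 mm on the tin, so tin R is wax and goes on white.

Emit:
arm_command:
  gripper: [4, 4, 4, 4, 4]
  slide:
    - [0, 4, 0]
    - [-0.2, 9.5, 0]
    - [-0.3, 15.5, 0]
    - [-0.4, 21.5, 0]
    - [-0.5, 27.5, 0]
  turn:
    - [0, 0, 1]
    - [0, 0, 2]
    - [0, 0, 3]
    - [0, 0, 4.5]
    - [0, 0, 6]

```text
clock: 13.92
position: [0.5676, -0.0699, 0.1153]
tool_rot: [3.141, 0.001, 3.006]
force: [1.6, 0.2, -1.9]
grip_width: 0.0454
```

```bash
python3 -c "
from h import *
go(.587,.3295,.115,172.3)"
```

```text
clk 13.93 pos [ 0.5676 -0.0699  0.1153] yaw [180.    0.  172.2] F [ 1.55  0.23 -1.85] w 0.0454 q [-0.14  0.6   0.22  1.85 -0.19  0.71  1.62]
slide [ 3.5 39.8  0. ] turn [ 0.   0.  -0.1]
```

Emit:
arm_command:
  gripper: [4, 4, 4, 4, 4]
  slide:
    - [0.5, 6, 0]
    - [1, 12, 0]
    - [1.5, 18, 0]
    - [2, 24, 0]
    - [2.5, 30, 0]
  turn:
    - [0, 0, 0]
    - [0, 0, 0]
    - [0, 0, 0]
    - [0, 0, 0]
    - [0, 0, 0]

```text
clock: 14.55
position: [0.583, 0.2309, 0.1153]
tool_rot: [3.141, 0.0, 3.007]
force: [1.1, 0.5, -1.5]
grip_width: 0.0456
```

```bash
python3 -c "
from h import *
go(.587,.3295,.115,172.3)"
```

```text
clk 14.55 pos [0.583  0.2309 0.1153] yaw [180.    0.  172.3] F [ 1.09  0.51 -1.46] w 0.0456 q [-0.63  0.68  0.24  1.7  -0.21  0.79  1.14]
slide [0.9 9.8 0. ] turn [0. 0. 0.]
```

Emit:
arm_command:
  gripper: [4, 4, 4, 4, 4]
  slide:
    - [0.4, 5, 0]
    - [0.8, 9.4, 0]
    - [0.8, 9.4, 0]
    - [0.8, 9.4, 0]
    - [0.8, 9.4, 0]
  turn:
    - [0, 0, 0]
    - [0, 0, 0]
    - [0, 0, 0]
    - [0, 0, 0]
    - [0, 0, 0]

```text
clock: 15.18
position: [0.588, 0.3217, 0.1153]
tool_rot: [-3.141, 0.0, 3.006]
force: [0.0, 0.7, -1.5]
grip_width: 0.0453
```

Emit:
arm_command:
  gripper: [4, 4, 4]
  slide:
    - [0, 0, 0]
    - [0, 0, 0]
    - [0, 0, 0]
  turn:
    - [0, 0, 0]
    - [0, 0, 0]
    - [0, 0, 0]

```text
clock: 15.55
position: [0.5877, 0.3229, 0.1152]
tool_rot: [3.142, 0.0, 3.007]
force: [-0.1, 0.2, -1.6]
grip_width: 0.0453
```

Emit:
arm_command:
  gripper: [4]
  slide:
    - [0, 0, 0]
  turn:
    - [0, 0, 0]

```text
clock: 15.68
position: [0.5877, 0.3231, 0.1152]
tool_rot: [3.142, 0.0, 3.007]
force: [-0.4, 0.1, -0.2]
grip_width: 0.0453
```

Emit:
arm_command:
  gripper: [4]
  slide:
    - [0, 0, 0]
  turn:
    - [0, 0, 0]

```text
clock: 15.8
position: [0.5877, 0.3231, 0.1151]
tool_rot: [-3.142, -0.0, 3.007]
force: [-0.6, -0.3, -0.9]
grip_width: 0.0454
```

```bash
python3 -c "
from h import *
go(.587,.3295,.028,172.3)"
```

```text
clk 15.8 pos [0.5877 0.3231 0.1151] yaw [-180.    -0.   172.3] F [-0.6  -0.34 -0.95] w 0.0454 q [-0.74  0.74  0.24  1.57 -0.22  0.86  1.02]
slide [0.1 0.6 8.7] turn [-0. -0. -0.]
```

The still readings average about -1 N, so wax is confirmed. Lowering onto white.

Emit:
arm_command:
  gripper: [4, 4, 4, 4, 4]
  slide:
    - [0.1, 0.6, 3]
    - [0.1, 0.6, 6]
    - [0.1, 0.6, 7.5]
    - [0.1, 0.6, 8.3]
    - [0.1, 0.6, 8.7]
  turn:
    - [0, 0, 0]
    - [0, 0, 0]
    - [0, 0, 0]
    - [0, 0, 0]
    - [0, 0, 0]

```text
clock: 16.42
position: [0.5878, 0.3292, 0.0284]
tool_rot: [3.141, 0.0, 3.007]
force: [0.2, -0.4, 0.2]
grip_width: 0.0455
```

Emit:
arm_command:
  gripper: [4, 4, 4]
  slide:
    - [0, 0, 0.05]
    - [0, 0, 0.1]
    - [0, 0, 0.1]
  turn:
    - [0, 0, 0]
    - [0, 0, 0]
    - [0, 0, 0]

```text
clock: 16.8
position: [0.5877, 0.3293, 0.0276]
tool_rot: [3.141, 0.001, 3.007]
force: [-0.4, 0.5, 0.8]
grip_width: 0.0454
```

Emit:
arm_command:
  gripper: [6, 6, 6, 6, 6]
  slide:
    - [0, 0, 0]
    - [0, 0, 0]
    - [0, 0, 0]
    - [0, 0, -1]
    - [0, 0, -3]
  turn:
    - [0, 0, 0]
    - [0, 0, 0]
    - [0, 0, 0]
    - [0, 0, 0]
    - [0, 0, 0]

```text
clock: 17.42
position: [0.5873, 0.329, 0.0578]
tool_rot: [-3.141, -0.001, 3.007]
force: [0.2, -0.2, 0.8]
grip_width: 0.0606
```

Emit:
arm_command:
  gripper: [6, 6, 6, 6, 6]
  slide:
    - [0, 0, -5]
    - [0, 0, -11]
    - [0, 0, -11]
    - [0, 0, -11]
    - [0, 0, -11]
  turn:
    - [0, 0, 0]
    - [0, 0, 0]
    - [0, 0, 0]
    - [0, 0, 0]
    - [0, 0, 0]

```text
clock: 18.05
position: [0.587, 0.3289, 0.1665]
tool_rot: [-3.141, -0.001, 3.007]
force: [0.1, -0.7, 0.6]
grip_width: 0.0599
```

```bash
python3 - <<'E'
from h import *
c,s=np.cos(np.radians(-7.7)),np.sin(np.radians(-7.7))
f=np.array([.577,.2505])-.075*np.array([c,s]); print("front",f)
g=f-.06*np.array([c,s])
go(g[0],g[1],.17,172.3)
cam=vision.camera_model("wrist");im=vision.grab_frame("wrist");cv2.imwrite("pics/w5.png",im)
for b in blobs(im,(18,80,60),(34,255,255),300): print(b[:,0].mean(0).round(),rect(cam,b,.058))
# chest front-edge: brass corner plates (z=.082) via top image
im=cv2.imread("pics/top0.png");cam=vision.camera_model("top")
for b in blobs(im,(15,100,150),(32,255,255),20): print("top",b[:,0].mean(0).round(),rect(cam,b,.082))
E
```

```text
front [0.50267626 0.26054896]
clk 18.05 pos [0.587  0.3289 0.1665] yaw [-1.800e+02 -1.000e-01  1.723e+02] F [ 0.08 -0.7   0.6 ] w 0.0599 q [-0.76  0.68  0.26  1.53 -0.2   0.96  1.  ]
slide [13.4 -7.9 -0.3] turn [-0.  -0.1 -0. ]
[248. 180.] [586.  330.8  46.1  47.1  82.3]
[ 58. 181.] [564.2 175.   49.3  47.   82.3]
[148.  88.] [502.  263.9  88.7   2.8  82.3]
top [ 52. 185.] [590.9 611.7  26.4 179.6  18.2]
top [200. 122.] [773.9 167.5 113.2   8.6  78.2]
top [185. 133.] [761.5 223.8 327.8 215.3  82.1]
```

View pics/w5.png

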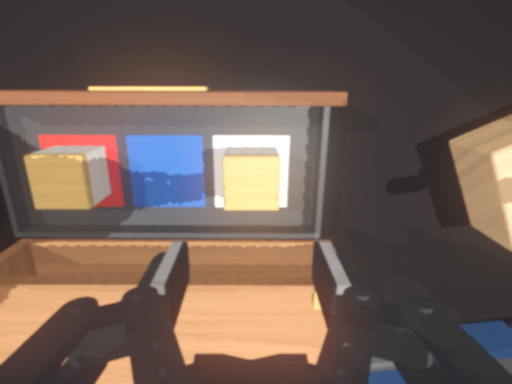

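Both tins stand upright near their square centres, gold at (68,178) on red and wax at (250,180) on white, and blue is empty. The brass plate of the front is at (148,88) and measures (502,264), which agrees with my computed front of (503,261). I'll close the gripper, come down in front of the panel and push gently along the chest's x.

Emit:
arm_command:
  gripper: [0, 0, 0, 0, 0]
  slide:
    - [5, -3, 0]
    - [10, -6, 0]
    - [13.4, -7.9, 0]
    - [13.4, -7.9, 0]
    - [13.4, -7.9, 0]
  turn:
    - [0, 0, 0]
    - [0, 0, 0]
    - [0, 0, 0]
    - [0, 0, 0]
    - [0, 0, 0]

```text
clock: 18.73
position: [0.4446, 0.2691, 0.167]
tool_rot: [-3.142, 0.0, 3.007]
force: [0.9, -0.1, -0.4]
grip_width: -0.0002
```

Emit:
arm_command:
  gripper: [0, 0, 0, 0, 0]
  slide:
    - [0, 0, 5]
    - [0, 0, 9]
    - [0, 0, 12]
    - [0, 0, 13.6]
    - [0, 0, 13.6]
  turn:
    - [0, 0, 0]
    - [0, 0, 0]
    - [0, 0, 0]
    - [0, 0, 0]
    - [0, 0, 0]

```text
clock: 19.35
position: [0.4442, 0.2686, 0.0304]
tool_rot: [-3.14, -0.001, 3.007]
force: [-0.3, 0.3, -0.0]
grip_width: -0.0003
```

```bash
python3 -c "
from h import *
cam=vision.camera_model('wrist');print(cam['T'][:3,3])
go(.5027-.012*.991,.2605+.012*.134,.03,172.3); go(.6525-.012*.991,.2385+.012*.134,.03,172.3)"
```

```text
[0.36496577 0.28022855 0.17238927]
clk 19.35 pos [0.4442 0.2686 0.0304] yaw [-1.799e+02 -1.000e-01  1.723e+02] F [-0.34  0.28 -0.01] w -0.0003 q [-0.79  0.68  0.18  2.02 -0.26  0.46  1.02]
slide [-4.7 -0.   0. ] turn [-0.1 -0.1 -0. ]
clk 19.35 pos [0.4442 0.2686 0.0304] yaw [-1.799e+02 -1.000e-01  1.723e+02] F [-0.34  0.28 -0.01] w -0.0003 q [-0.79  0.68  0.18  2.02 -0.26  0.46  1.02]
slide [-19.8  -0.2   0. ] turn [-0.1 -0.1 -0. ]
```

Emit:
arm_command:
  gripper: [0, 0, 0, 0, 0]
  slide:
    - [-2, 0, 0]
    - [-3.4, 0, 0]
    - [-4, 0, 0]
    - [-4.4, 0, 0]
    - [-4.8, 0, 0]
  turn:
    - [0, 0, 0]
    - [0, 0, 0]
    - [0, 0, 0]
    - [0, 0, 0]
    - [0, 0, 0]

```text
clock: 19.98
position: [0.4915, 0.2625, 0.0312]
tool_rot: [3.142, -0.0, 3.007]
force: [-2.1, 0.2, 0.2]
grip_width: 0.0003
```

Emit:
arm_command:
  gripper: [0, 0, 0, 0, 0]
  slide:
    - [-0.4, 0, 0]
    - [-0.9, 0, 0]
    - [-1.5, 0, 0]
    - [-2.1, 0, 0]
    - [-2.7, 0, 0]
  turn:
    - [0, 0, 0]
    - [0, 0, 0]
    - [0, 0, 0]
    - [0, 0, 0]
    - [0, 0, 0]

```text
clock: 20.6
position: [0.5189, 0.2587, 0.0311]
tool_rot: [-3.142, 0.0, 3.007]
force: [-1.4, -0.4, 1.6]
grip_width: 0.0003
```

Emit:
arm_command:
  gripper: [0, 0, 0, 0, 0]
  slide:
    - [-0.6, 0, 0]
    - [-1.2, 0, 0]
    - [-1.8, 0, 0]
    - [-2.4, 0, 0]
    - [-3, 0, 0]
  turn:
    - [0, 0, 0]
    - [0, 0, 0]
    - [0, 0, 0]
    - [0, 0, 0]
    - [0, 0, 0]

```text
clock: 21.22
position: [0.5486, 0.2546, 0.0311]
tool_rot: [-3.141, -0.0, 3.007]
force: [-2.0, 0.7, 2.0]
grip_width: -0.0002
```

Emit:
arm_command:
  gripper: [0, 0, 0, 0, 0]
  slide:
    - [-0.6, 0, 0]
    - [-1.2, 0, 0]
    - [-1.8, 0, 0]
    - [-2.4, 0, 0]
    - [-3, 0, 0]
  turn:
    - [0, 0, 0]
    - [0, 0, 0]
    - [0, 0, 0]
    - [0, 0, 0]
    - [0, 0, 0]

```text
clock: 21.85
position: [0.5782, 0.2506, 0.0311]
tool_rot: [-3.141, -0.0, 3.007]
force: [-2.8, -0.4, 0.7]
grip_width: 0.0001
```

Emit:
arm_command:
  gripper: [0, 0, 0, 0, 0]
  slide:
    - [-0.6, 0, 0]
    - [-1.2, 0, 0]
    - [-1.8, 0, 0]
    - [-2.4, 0, 0]
    - [-3, 0, 0]
  turn:
    - [0, 0, 0]
    - [0, 0, 0]
    - [0, 0, 0]
    - [0, 0, 0]
    - [0, 0, 0]

```text
clock: 22.48
position: [0.608, 0.2467, 0.0311]
tool_rot: [-3.142, -0.0, 3.007]
force: [-2.7, -1.0, -0.4]
grip_width: -0.0002
```

```bash
python3 -c "
from h import *
go(.6525-.012*.991,.2385+.012*.134,.03,172.3)"
```

```text
clk 22.48 pos [0.608  0.2467 0.0311] yaw [-180.    -0.   172.3] F [-2.68 -1.05 -0.44] w -0.0002 q [-0.6   0.83  0.19  1.64 -0.22  0.69  1.14]
slide [-3.3 -0.2  0.1] turn [-0. -0. -0.]
```

Emit:
arm_command:
  gripper: [0, 0, 0, 0, 0]
  slide:
    - [-0.6, 0, 0]
    - [-1.1, 0, 0]
    - [-1.5, 0, 0]
    - [-1.8, 0, 0]
    - [-2.1, 0, 0]
  turn:
    - [0, 0, 0]
    - [0, 0, 0]
    - [0, 0, 0]
    - [0, 0, 0]
    - [0, 0, 0]

```text
clock: 23.1
position: [0.6285, 0.2439, 0.0311]
tool_rot: [-3.142, -0.0, 3.007]
force: [-2.3, -1.1, 0.3]
grip_width: -0.0003
```

Emit:
arm_command:
  gripper: [0, 0, 0, 0, 0]
  slide:
    - [-0.2, 0, 0]
    - [-0.4, 0, 0]
    - [-0.6, 0, 0]
    - [-0.8, 0, 0]
    - [-1, 0, 0]
  turn:
    - [0, 0, 0]
    - [0, 0, 0]
    - [0, 0, 0]
    - [0, 0, 0]
    - [0, 0, 0]

```text
clock: 23.72
position: [0.6385, 0.2426, 0.0311]
tool_rot: [3.142, 0.0, 3.007]
force: [-1.5, -1.5, 0.5]
grip_width: 0.0003
```

Emit:
arm_command:
  gripper: [0, 0, 0]
  slide:
    - [-0.2, 0, 0]
    - [-0.4, 0, 0]
    - [-0.5, 0, 0]
  turn:
    - [0, 0, 0]
    - [0, 0, 0]
    - [0, 0, 0]

```text
clock: 24.1
position: [0.6407, 0.2425, 0.0306]
tool_rot: [-3.141, -0.005, 3.008]
force: [-22.6, 1.5, 5.6]
grip_width: 0.0
```

The force jumped to 22.6 N, so the tray has met its stop. Backing off and checking.

Emit:
arm_command:
  gripper: [0, 0, 0, 0, 0]
  slide:
    - [0.3, 0, 0]
    - [1, 0, 0]
    - [3, 0, 0]
    - [6, 0, 0]
    - [8, 0, 0]
  turn:
    - [0, 0, 0]
    - [0, 0, 0]
    - [0, 0, 0]
    - [0, 0, 0]
    - [0, 0, 0]

```text
clock: 24.72
position: [0.5628, 0.253, 0.0313]
tool_rot: [3.141, 0.0, 3.008]
force: [0.5, -0.7, 1.5]
grip_width: -0.0001
```

Emit:
arm_command:
  gripper: [0, 0, 0, 0, 0]
  slide:
    - [3, 0, -4]
    - [6, 0, -9]
    - [9, 0, -13]
    - [9, 0, -13]
    - [9, 0, -13]
  turn:
    - [0, 0, 0]
    - [0, 0, 0]
    - [0, 0, 0]
    - [0, 0, 0]
    - [0, 0, 0]

```text
clock: 25.35
position: [0.475, 0.2648, 0.1611]
tool_rot: [3.141, 0.001, 3.007]
force: [0.7, -0.6, -0.2]
grip_width: -0.0002
```

```bash
python3 - <<'E'
from h import *
c,s=np.cos(np.radians(-7.7)),np.sin(np.radians(-7.7))
cam=vision.camera_model("wrist");im=vision.grab_frame("wrist");t=vision.grab_frame("scene")
ct=vision.camera_model("top");tt=vision.grab_frame("top")
cv2.imwrite("pics/end.png",np.vstack([np.hstack([cv2.resize(im,(400,300)),cv2.resize(t,(400,300))]),np.hstack([cv2.resize(tt,(400,300)),cv2.resize(tt[80:260,100:340],(400,300))])]))
for b in blobs(im,(18,80,60),(34,255,255),30): print(b[:,0].mean(0).round(),cv2.contourArea(b),rect(cam,b,.045))
print(bot.observe()["position"],bot.observe()["force"])
E
```

```text
[250. 349.] 153.5 [651.4 242.1  15.3  15.4  82.3]
[0.47498612 0.26418803 0.16014832] [ 0.27433396 -0.89514717  0.41883317]
```

View pics/end.png

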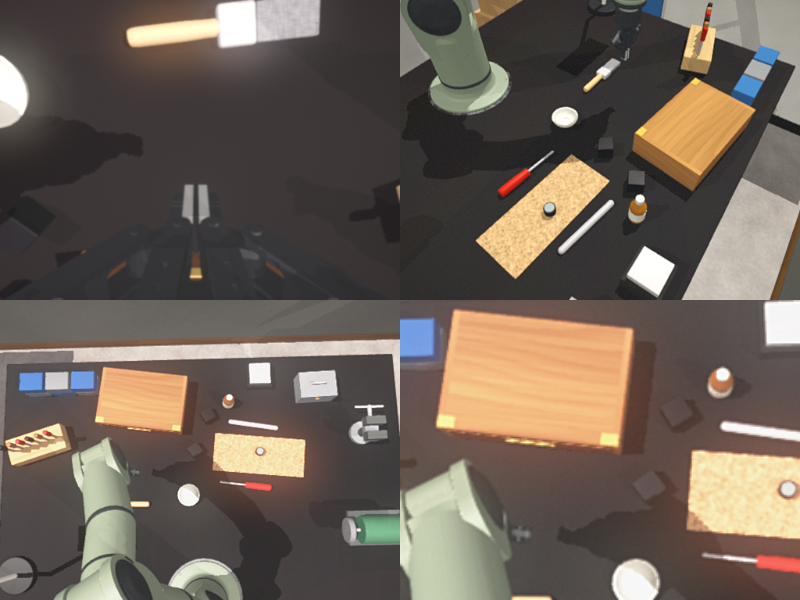

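The final view shows the tray closed flush with the chest front. In the wrist panel, the brass plate visible at about (195,272) measures x = 651 mm, against a chest front of 652 mm. The bystanders look unmoved and the arm is clear of everything, so I'm handing in.

```bash
python3 -c "
from workcell import job_done
print(job_done())"
```

```text
the job is handed in; nothing more can be done
None
```

I weighed both tins, stood each on its square, pushed the tray in to its stop, and handed the job in at about 25.5 s of the 70 s allowed. No verdict was reported.

- **Left tin (nearer the chest):** it weighed about 5 N, so gold. It stood on the red square, 2–4 mm from the square's centre by wrist camera.
- **Right tin:** it weighed about 1 N, so wax. It stood on the white square, within 2 mm of the centre. Single readings scattered from 0.2 to 1.9 N (the highest while moving), but those at rest averaged about 1 N.
- **Tray:** I pushed it slowly at about 2 N until the force jumped to 22.6 N at the stop. Afterwards the front panel measured within about 1 mm of flush with the chest front.
- **Bystanders:** in the last picture all looked unmoved, and the arm was clear of everything.

Once the tray was shut I could not see the tins. That they stayed upright and in place rests on the slow push, not on a look. Both times I placed a tin, the camera measurements agreed with each other to about 3 mm.

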